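Roll the focus handwheel over the tacky mat

TASK

The black microscope handwheel stands on its rim on the pale blue tacky cleaning mat. Roll it along the mat on its rim, turning as it goes so that the mat picks the dust off the rim all the way, until it stands over the middle of the green spot ahead of it; leave it standing there on its rim and let go. Do not lift it, drag it without turning or let it tip over, and leave the cream wheel beside it where it is.

Things in the scene. Friction and masses are not known exactly. Their poses are not given: they have to be found in the camera images.
- handwheel: Black wheel standing on its rim, 0.2 kg; rim 70 mm across and 24 mm wide, turning freely on a bearing about its steel hub. The hub's domed ends stand out of both faces, 42 mm over both: the wheel can be held by them from above and rolls as it is moved along. Stays put when let go. Pose: of the hub; origin: wheel's centre, 35 mm above the mat; x: axle, level; y at the start: level, to the spot.
- spare_wheel: Cream-coloured wheel of the same size and shape without a white line, standing on its rim on the same mat, about 120 mm to one side of the black wheel (either side). Origin at its centre. To be left alone.
- spot: Green round spot, 44 mm in diameter, printed flat on the pale blue mat, 215 to 235 mm straight ahead of the black wheel's start. Origin: its centre, on the mat's top, 2 mm above the table; z up. The mat is level, 270 x 400 x 2 mm and fixed, with white track lines along the way to roll.
- white_line (a point): White line painted on the black wheel, on both faces and across its rim, straight up at the start. This point: where it crosses the rim, 35 mm from the wheel's centre; its z axis points from the centre out along the line and turns with the rim. 220 mm of rolling is one full turn.
Not all that is in view belongs to the job. What is shaped like the handwheel but purple or yellow is not meant.

How it is judged:
By the outcome, as a careful person would: the job done as asked, in the order asked, and still so for the second after the job is handed in, with the robot touching nothing.
It also fails if it takes over 38 s, if anything falls off the work surface, if the arm or the gripper's body presses on something with over 40 N, if the wrist force passes 120 N, or if a joint passes its speed limit or range.

ROBOT

A 6-joint arm with a two-finger parallel gripper is mounted at the origin on the work surface. World frame = base frame: x ahead of the robot, y to its left, z up, the work surface at z = 0. Lengths are in m, angles in rad, forces in N, time in s.
With the tool pointing down it reaches from about 0.35 to 0.975 m from the base axis. Payload 4.9 kg.
Tool frame: the origin (TCP) lies at the very end of the fingers, on their centre line; the grasp point (between the pads) lies 19 mm behind it (manip.hold_point_z is the distance from the TCP to the grasp point, in m); z points along the fingers, y is the direction in which the jaws open and shut (so a half turn about z gives the same grasp; the last joint's range is limited). The gripper opens to 85 mm and grips with 20 to 120 N. Pads are 22 mm wide; open, the fingers measure 114 mm over their backs; the gripper's body (76 mm by 85 mm) begins 54 mm behind the grasp point. The pads swing forward as they close: fully open they stand 13 mm farther back than shut.
Start: joints at [1.152, 0.053, 1.613, -0, 1.476, -0.119], TCP at [0.185, 0.597, 0.231] pointing down, gripper open.
Joint ranges: [-3.01, 3.01], [-1.01, 2.22], [0.06, 2.58], [-1.02, 4.17], [0.09, 2.62], [-3.14, 3.14]. Speed limits (rad/s): [2.57, 2.57, 3.14, 3.14, 3.14, 3.14].

INTERFACE

Orientations are given as a unit quaternion [w, x, y, z].
In Python, from plant import manip gives the robot as it stands. The module is installed in compiled form; this text tells all that it offers.
- The arm moves only by the shell command python3 -m creep 'ROWS'. ROWS is JSON, a list of rows, each a list of 7 numbers: the turn, a rotation vector about the tool's x, y, z in degrees, then the shift along the tool's x, y, z in m, then the opening, from 0 (shut) to 1 (fully open). In form: [[ax, ay, az, tx, ty, tz, jaw], ...]. A call has 1 to 20 rows; each row shifts and turns the commanded pose from where the row before left it, along the tool's axes as they then stand; what a row does not reach is not made up. A row lasts 1/12 s, in which the tool goes at most 41.7 mm and 7.16 degrees, less where a joint would pass 70% of its speed; a pose out of reach is approached as far as the arm can. A call is refused whole if a number of a shift passes 0.0417 or a number of a turn 7.16, either way. A call with a gripper value outside its range is refused whole. The fingers move at their own pace and stop on an object; the grip force is fixed at half the most. Time passes only in rows, so rows that do not move let the fingers close. It gives the time, the measured TCP pose, the force and the opening at its end, in the units of the state.
- manip.state(): the state, without advancing time (a new reading comes with each control period).
- manip.grab_frame(name): name is "scene" or "top" or "wrist"; returns the picture (384x512x3 uint8, blue, green, red); there is no depth.
- manip.get_calibration(name): a dict with "fx", "fy", "cx", "cy" (pixels), "dist" ([k1, k2, p1, p2, k3] as OpenCV has them; the pictures are not rectified), "xyz" and "attitude" of the camera in the world. Camera axes: x right, y down, z forward; pixel columns grow to the right and rows downward; lengths in m; the calibration is good to about 2 mm. A picture is of the moment at which its call begins: read the wrist's pose just before it. get_calibration takes no time and is no camera call; for the wrist camera it gives the pose at the moment of the call.
- manip.job_done(): hands the job in, once; it reports no verdict.
Trained networks look in the newest picture that a camera, given by its name, has taken for a name from the list of things; names that differ only in an ending like _2 or _b are one class to them, and where a whole thing is asked for, a point or a joint stands for the part that bears it (a point fixed in the world has none). Each returns a list of dicts, best first, with "confidence" (0 to 1); they miss things now and then, are a little off and sometimes report something else, mostly with a low value. They report only what shows in the picture. A call takes as long as a camera call. They do not tell look-alikes from the thing itself.
- manip.cut_out(target, camera): "pixels" (384x512 bool, what is visible of it) and "rect" ([left, top, right, bottom] in pixels, round what is visible of it).
The state is a dict: "time": time; "joint_pos": joint angles; "joint_vel": joint speeds; "joint_efforts": joint torques, N m; "tool_pos": TCP position; "tool_rot": TCP orientation; "contact_force": force on the tool from outside, world axes, zero at the start; "ft_torque": the same for the moment, N m; "gripper_width": opening from 0.0 (shut) to 1.0 (fully open).
Only numpy, scipy, OpenCV 4.12 (cv2) and the standard library are available. Lean on these libraries where they do the work, as an engineer would, in place of code of your own. Each camera call takes 0.05 s, during which the arm holds its last target.

## Working session

There is one attempt and no reset: what is moved stays moved. The work goes in short steps, Python scripts to look and compute and a shell command to move; the robot and the scene stay as the last step left them, time stands still between calls to the robot, and variables do not carry over. Pictures are saved under pics/ and viewed, and the job is handed in when it is done.

```bash
mkdir -p pics
python3 - <<'E'
from plant import manip
import cv2
for n in ["scene","top","wrist"]:
    c=manip.get_calibration(n); print(n,c)
    im=manip.grab_frame(n); cv2.imwrite(f"pics/{n}0.png",im)
    for t in ["handwheel","spot","spare_wheel","white_line"]:
        try:
            r=manip.cut_out(t,n); print(t,[(round(q["confidence"],2),q["rect"]) for q in r])
        except Exception as e: print(t,e)
print(manip.state())
print(manip.hold_point_z)
E
```

```text
scene {'fx': 352.1563638209985, 'fy': 352.1563638209985, 'cx': 261.36813138390494, 'cy': 192.09928226355925, 'dist': array([-0.10923734,  0.        ,  0.        ,  0.        ,  0.        ]), 'xyz': array([1.13877689, 0.02508847, 0.43921331]), 'attitude': array([-0.3227321 ,  0.60967489,  0.64182845, -0.33495784])}
handwheel [(0.96, [230.4, 192.8, 268.6, 227.7]), (0.88, [245.3, 250.3, 268.1, 300.3]), (0.63, [168.7, 237.0, 198.4, 281.7])]
spot [(0.77, [348.7, 211.1, 369.8, 224.7])]
spare_wheel [(0.98, [231.9, 161.2, 261.9, 192.7])]
white_line [(0.71, [230.8, 192.7, 265.0, 230.3]), (0.68, [242.8, 249.1, 270.6, 298.9]), (0.66, [165.0, 235.3, 195.7, 281.2])]
top {'fx': 436.4669934332455, 'fy': 436.4669934332455, 'cx': 261.6327664356028, 'cy': 198.09330772249413, 'dist': array([-0.01452343,  0.        ,  0.        ,  0.        ,  0.        ]), 'xyz': array([0.50263106, 0.01509669, 0.78294924]), 'attitude': array([-0.0462561 ,  0.71079158, -0.69941719,  0.0587477 ])}
handwheel [(0.88, [255.1, 184.6, 296.9, 212.8]), (0.73, [322.5, 108.1, 341.2, 146.4]), (0.63, [253.8, 89.6, 274.1, 131.2])]
s
[... 596 characters left out ...]
os': array([ 1.15200379e+00,  5.26932587e-02,  1.61284446e+00, -7.02482451e-06,
        1.47599893e+00, -1.18982628e-01]), 'joint_vel': array([ 7.50850687e-04,  3.33916996e-04, -1.51700435e-03,  7.72798991e-05,
        1.58795054e-03,  1.87632312e-03]), 'joint_efforts': array([ 2.17128487e-03, -3.93613565e+01, -3.70410883e+01, -6.22296625e-05,
        5.28313321e-04, -1.54744868e-05]), 'tool_pos': array([0.18457985, 0.59712792, 0.23134098]), 'tool_rot': array([1.08094680e-05, 1.49343824e-01, 9.88785326e-01, 2.60649795e-05]), 'contact_force': array([ 0.08430906, -0.0522905 ,  1.21021623]), 'ft_torque': array([ 0.03884837, -0.02677776, -0.04147197]), 'gripper_width': 1.0009998538816172}
0.0187
```

View pics/scene0.png

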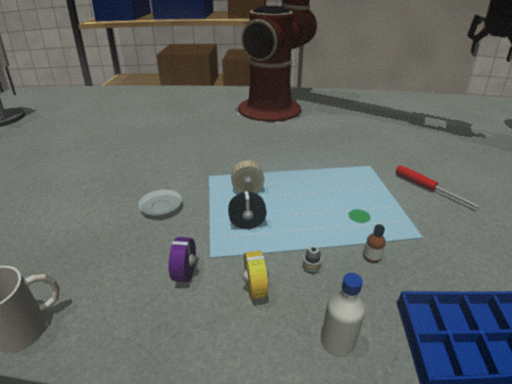

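View pics/top0.png

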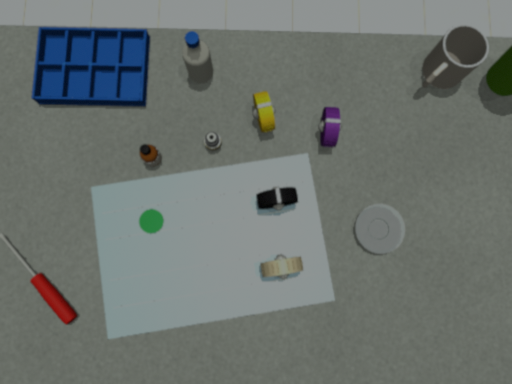

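The scene and top pictures show the black wheel at about (248,210) scene and (277,198) top. The green spot is at (360,216) scene and (151,221) top, and the cream wheel is at (282,267) top. The yellow and purple wheels are decoys. Next I fit the wheel model to the masks.

```bash
cat > h.py <<'E'
import numpy as np, cv2
from scipy.spatial.transform import Rotation as R
from scipy.optimize import minimize
def cam(c):
    q=c["attitude"]; Rw=R.from_quat([q[1],q[2],q[3],q[0]]).as_matrix()
    K=np.array([[c["fx"],0,c["cx"]],[0,c["fy"],c["cy"]],[0,0,1]])
    return Rw,np.array(c["xyz"]),K,np.array(c["dist"])
def proj(c,P):
    Rw,t,K,d=cam(c); Pc=(np.atleast_2d(P)-t)@Rw
    return cv2.projectPoints(Pc,np.zeros(3),np.zeros(3),K,d)[0].reshape(-1,2)
def plane(c,uv,z):
    Rw,t,K,d=cam(c); u=cv2.undistortPoints(np.array(uv,float).reshape(-1,1,2),K,d).reshape(-1,2)
    r=np.c_[u,np.ones(len(u))]@Rw.T
    return t+r*((z-t[2])/r[:,2])[:,None]
def wheelpts(p,z=.037):
    x,y,a=p; ax=np.array([np.cos(a),np.sin(a),0]); pe=np.array([-np.sin(a),np.cos(a),0]); o=np.array([x,y,z])
    th=np.linspace(0,2*np.pi,48,endpoint=False); P=[]
    for s in(-.012,.012): P+= [o+s*ax+.035*(np.cos(t)*pe+np.sin(t)*np.array([0,0,1])) for t in th]
    hub=[o+s*ax+.006*(np.cos(t)*pe+np.sin(t)*np.array([0,0,1])) for s in(-.020,.020) for t in th[::6]]
    return np.array(P),np.array(hub)
def render(c,p,hub=True,S=4):
    m=np.zeros((384*S,512*S),np.uint8)
    A,B=wheelpts(p)
    for q in ([A,B] if hub else [A]):
        h=cv2.convexHull(((proj(c,q)+.5)*S).astype(np.float32)); cv2.fillConvexPoly(m,np.round(h).astype(int),255)
    return cv2.resize(m,(512,384),interpolation=cv2.INTER_AREA)/255.
def fit(views,p0,hub=True):
    def cost(p): return sum(np.abs(render(c,p,hub)-m).sum() for c,m in views)
    best=None
    for da in(-.25,-.1,0,.1,.25):
        s0=np.array(p0)+[0,0,da]
        r=minimize(cost,s0,method="Nelder-Mead",options=dict(initial_simplex=[s0,s0+[.008,0,0],s0+[0,.008,0],s0+[0,0,.1]],maxiter=80,xatol=1e-4,fatol=.3))
        if best is None or r.fun<best.fun: best=r
    return best.x,best.fun,cost(best.x)
E
python3 - <<'E'
from h import *
from plant import manip
V=[];S=[]
for n in["top","scene"]:
    c=manip.get_calibration(n); im=cv2.imread(f"pics/{n}0.png")
    g=manip.grab_frame(n)
    r=manip.cut_out("handwheel",n)
    want=(277,198) if n=="top" else (248,210)
    q=min(r,key=lambda q:np.hypot((q["rect"][0]+q["rect"][2])/2-want[0],(q["rect"][1]+q["rect"][3])/2-want[1]))
    m=q["pixels"].astype(float); print(n,q["rect"],m.sum()); V.append((c,m))
    sp=manip.cut_out("spare_wheel",n)[0]; S.append((c,sp["pixels"].astype(float)))
    b,gg,rr=[im[...,i].astype(int) for i in range(3)]
    G=((gg-b>40)&(gg-rr>40)).astype(np.uint8)
    k,l,st,ce=cv2.connectedComponentsWithStats(G)
    for i in range(1,k):
        if st[i,4]>60: print("green",st[i],ce[i],plane(c,ce[i],.002))
    ys,xs=np.nonzero(m); print("centroid on z=.037",plane(c,[xs.mean(),ys.mean()],.037))
for nm,VV in(("hw",V),("spare",S)):
  p0=list(plane(VV[0][0],np.argwhere(VV[0][1]>0).mean(0)[::-1],.05)[0][:2])+[0.1]
  for k,vs in(("top",VV[:1]),("scene",VV[1:]),("both",VV)): print(nm,k,fit(vs,p0))
# mat edges in top
c=V[0][0]; im=cv2.imread("pics/top0.png")
print("mat corners",plane(c,[[92,186],[308,155],[333,300],[107,335]],.002))
for n,rc in(("top",(80,140,340,340)),("scene",(200,150,420,260))):
    a=cv2.imread(f"pics/{n}0.png")[rc[1]:rc[3],rc[0]:rc[2]]
    cv2.imwrite(f"pics/{n}0z.png",cv2.resize(a,None,fx=3,fy=3,interpolation=cv2.INTER_CUBIC))
E
```

```text
top [256.1, 189.3, 298.6, 213.2] 738.0
green [140 210  23  23 421] [150.88123515 220.82185273] [[0.57511388 0.19962431 0.002     ]]
centroid on z=.037 [[ 0.61423769 -0.02328161  0.037     ]]
scene [227.2, 189.8, 267.1, 226.2] 1115.0
green [350 210  20  12 180] [359.18888889 215.57777778] [[0.57690896 0.19806168 0.002     ]]
centroid on z=.037 [[ 0.61763682 -0.02521169  0.037     ]]
hw top (array([ 0.61419896, -0.02320498,  0.19194   ]), np.float64(52.6078431372549), np.float64(52.6078431372549))
hw scene (array([ 0.61776323, -0.02539055,  0.27127691]), np.float64(62.035294117647055), np.float64(62.035294117647055))
hw both (array([ 0.615086  , -0.02444899,  0.20481626]), np.float64(163.41176470588235), np.float64(163.41176470588235))
spare top (array([ 0.49832588, -0.03183733,  0.18181822]), np.float64(50.364705882352936), np.float64(50.364705882352936))
spare scene (array([ 0.50128243, -0.0343121 ,  0.08438763]), np.float64(44.168627450980395), np.float64(44.168627450980395))
spare both (array([ 0.49856939, -0.03285697,  0.18188942]), np.float64(137.2549019607843), np.float64(137.2549019607843))
mat corners [[ 0.63641196  0.30909235  0.002     ]
 [ 0.70139704 -0.08205351  0.002     ]
 [ 0.4410019  -0.12584009  0.002     ]
 [ 0.37657292  0.26500328  0.002     ]]
```

View zoom.

View pics/top0z.png

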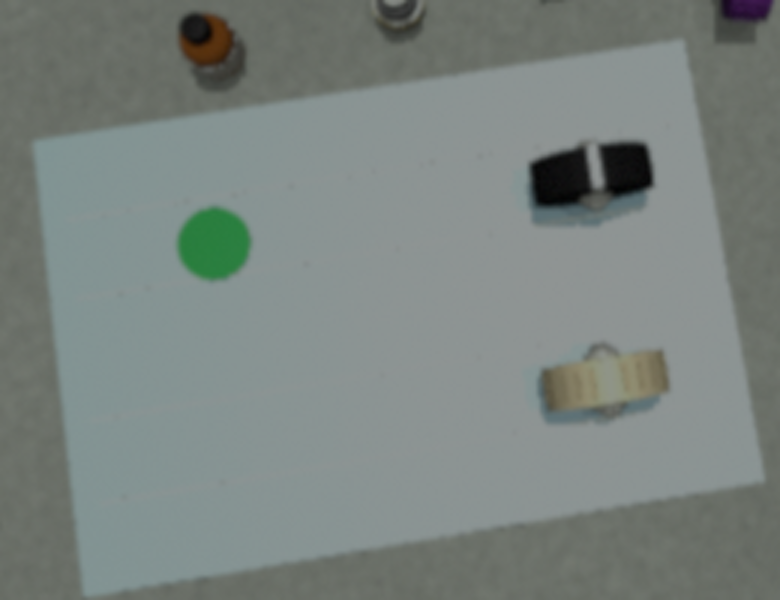

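View pics/scene0z.png

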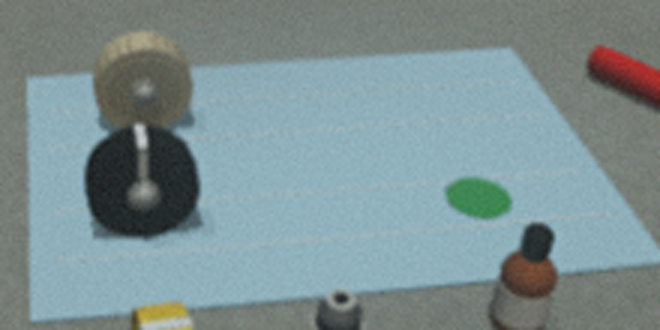

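```bash
python3 -m creep '[[0,0,0,-0.01,-0.008,0,1],[0,0,0,-0.02,-0.016,0,1],[0,0,0,-0.03,-0.0235,0,1],[0,0,0,-0.03,-0.0235,0,1],[0,0,0,-0.03,-0.0235,0,1],[0,0,0,-0.03,-0.0235,0,1],[0,0,0,-0.03,-0.0235,0,1],[0,0,0,-0.03,-0.0235,0,1],[0,0,0,-0.03,-0.0235,0,1],[0,0,0,-0.03,-0.0235,0,1],[0,0,0,-0.03,-0.0235,0,1],[0,0,0,-0.03,-0.0235,0,1],[0,0,0,-0.03,-0.0235,0,1],[0,0,0,-0.03,-0.0235,0,1],[0,0,0,-0.03,-0.0235,0,1],[0,0,0,-0.03,-0.0235,0,1],[0,0,0,-0.03,-0.0235,0,1],[0,0,0,-0.03,-0.0235,0,1],[0,0,0,-0.03,-0.0235,0,1],[0,0,0,-0.03,-0.0235,0,1]]'
```

```text
time: 2.72
tool_pos: [0.5974, -0.0009, 0.2314]
tool_rot: [0.0, 0.15, 0.989, -0.0]
contact_force: [0.2, -0.2, 0.1]
gripper_width: 0.995
```

```bash
python3 -m creep '[[0,0,7,-0.015,-0.01,0,1],[0,0,7,0,0,0,1],[0,0,7,0,0,0,1],[0,0,7,0,0,0,1],[0,0,7,0,0,0,1],[0,0,7,0,0,0,1],[0,0,7,0,0,0,1],[0,0,7,0,0,0,1],[0,0,7,0,0,0,1],[0,0,0,0,0,0,1],[0,0,0,0,0,0,1]]'
```

```text
time: 3.63
tool_pos: [0.6082, -0.0128, 0.2314]
tool_rot: [0.0, 0.643, 0.766, -0.0]
contact_force: [0.6, 1.2, 0.5]
gripper_width: 0.998
```

```bash
cat > look.py <<'E'
import sys
from h import *
from plant import manip
tag=sys.argv[1]
c=manip.get_calibration("wrist"); im=manip.grab_frame("wrist"); cv2.imwrite(f"pics/wrist{tag}.png",im)
r=manip.cut_out("handwheel","wrist")
print([(round(q["confidence"],2),q["rect"]) for q in r])
p=[float(a) for a in sys.argv[2:5]]
for q in r[:2]:
    x=fit([(c,q["pixels"].astype(float))],p); print(x)
b,g,rr=[im[...,i].astype(int) for i in range(3)]
G=((g-b>40)&(g-rr>40)).astype(np.uint8); k,l,st,ce=cv2.connectedComponentsWithStats(G)
for i in range(1,k):
    if st[i,4]>60: print("green",st[i],ce[i],plane(c,ce[i],.002))
s=manip.state(); print(s["tool_pos"],s["tool_rot"],s["time"],s["joint_pos"].round(2))
v=im.copy()
A,B=wheelpts(p)
for P,col in((A,(0,0,255)),(B,(255,0,255))):
    for u in proj(c,P): cv2.circle(v,tuple(int(t) for t in np.round(u)),1,col,-1)
cv2.imwrite(f"pics/wrist{tag}o.png",v)
E
python3 look.py 1 0.6155 -0.024 0.17
```

```text
[(0.96, [349.0, 165.9, 414.6, 203.2]), (0.93, [310.1, 233.4, 353.9, 274.2]), (0.74, [242.4, 152.6, 273.9, 209.4])]
(array([ 0.75680041, -0.42341838,  0.2120439 ]), np.float64(1826.0), np.float64(1826.0))
(array([ 0.71939658, -0.10924139,  0.57866223]), np.float64(546.0117647058823), np.float64(546.0117647058823))
[ 0.60828225 -0.01258462  0.23131784] [ 2.39656950e-05  6.43150373e-01  7.65739900e-01 -5.30347033e-05] 3.7333 [-0.14  0.01  1.65 -0.    1.48 -0.32]
```

View pics/wrist1o.png

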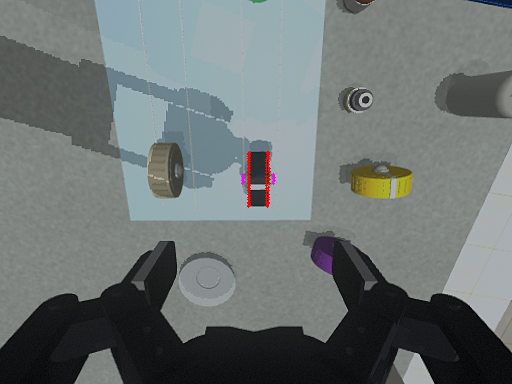

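View pics/wrist1.png

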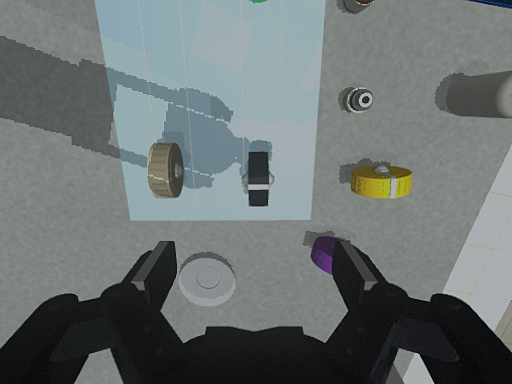

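Run:
```python
from h import *
from plant import manip
c=manip.get_calibration("wrist"); im=manip.grab_frame("wrist")
r=manip.cut_out("handwheel","wrist")
q=min(r,key=lambda q:abs(q["rect"][0]-242)); print(q["rect"])
print(fit([(c,q["pixels"].astype(float))],[.6155,-.024,.17]))
b=((im.max(2)<60)).astype(np.uint8); b[:140]=0;b[215:]=0;b[:,:235]=0;b[:,285:]=0
print(fit([(c,b.astype(float))],[.6155,-.024,.17],False))
print(proj(c,[.6155,-.024,.037]), plane(c,[[125,225],[96,0],[311,220],[325,0]],.002))
ct=manip.get_calibration("top")
print("purple,yellow,bottle,cup",plane(ct,[[330,127],[264,111],[150,154],[213,140]],.04))
```

```text
[242.6, 151.6, 275.8, 208.8]
(array([ 0.61518248, -0.02410639,  0.18913319]), np.float64(115.13725490196079), np.float64(115.13725490196079))
(array([ 0.61511634, -0.02321887,  0.18700019]), np.float64(271.4156862745098), np.float64(271.4156862745098))
[[257.69278383 179.03800519]] [[ 0.43326934 -0.13872519  0.002     ]
 [ 0.3931754   0.14670264  0.002     ]
 [ 0.70789797 -0.0821493   0.002     ]
 [ 0.65673089  0.19406639  0.002     ]]
purple,yellow,bottle,cup [[ 0.74342823 -0.11646075  0.04      ]
 [ 0.77042167  0.00085845  0.04      ]
 [ 0.68820611  0.19828213  0.04      ]
 [ 0.71548291  0.08955088  0.04      ]]
```

```bash
python3 -m creep '[[0,0,0,-0.006,0.0025,0.012,1],[0,0,0,-0.006,0.0025,0.024,1],[0,0,0,0,0,0.024,1],[0,0,0,0,0,0.024,1],[0,0,0,0,0,0.024,1],[0,0,0,0,0,0.012,1],[0,0,0,0,0,0,1],[0,0,0,0,0,0,1]]'; python3 look.py 2 0.6152 -0.0238 0.18 | tail -1
python3 - <<'E'
from h import *
from plant import manip
im=manip.grab_frame("scene"); cv2.imwrite("pics/scene2.png",cv2.resize(im[120:300,150:430],None,fx=2.8,fy=2.8,interpolation=cv2.INTER_CUBIC))
E
```

```text
time: 4.5
tool_pos: [0.6151, -0.0234, 0.1106]
tool_rot: [-0.001, 0.644, 0.765, -0.0]
contact_force: [1.2, -1.1, 1.4]
gripper_width: 1.003
[ 0.61676232 -0.02352627  0.1131608 ] [1.30307221e-03 6.43904348e-01 7.65104513e-01 7.59852124e-04] 4.6 [-0.16  0.13  1.73 -0.    1.27 -0.33]
```

View pics/wrist2o.png

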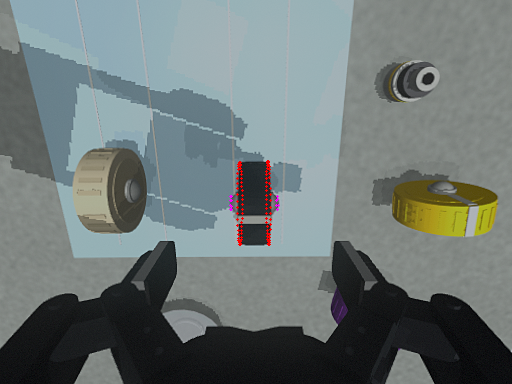

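View pics/scene2.png

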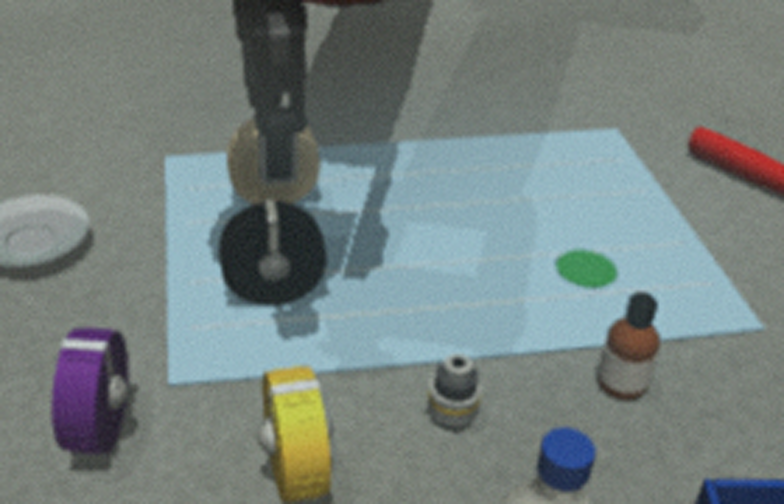

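The wrist overlay lines up with the black wheel, which spans about (237–270, 160–245) and sits centred between the fingers. The scene view shows the gripper above it and clear of the cream wheel.

```bash
python3 -m creep '[[0,0,0,0,-0.001,0.02,1],[0,0,0,0,0,0.02,1],[0,0,0,0,0,0.02,1],[0,0,0,0,0,0.02,1],[0,0,0,0,0,0.012,1],[0,0,0,0,0,0.004,1],[0,0,0,0,0,0,1],[0,0,0,0,0,0,1],[0,0,0,0,0,0,1]]'; python3 look.py 3 0.6152 -0.0238 0.18
python3 - <<'E'
from h import *
from plant import manip
im=manip.grab_frame("scene"); cv2.imwrite("pics/scene3.png",cv2.resize(im[140:260,190:390],None,fx=4,fy=4,interpolation=cv2.INTER_CUBIC))
E
```

```text
time: 5.4
tool_pos: [0.6159, -0.0236, 0.0172]
tool_rot: [0.001, 0.644, 0.765, 0.001]
contact_force: [-0.2, 0.9, 0.1]
gripper_width: 1.002
[(0.92, [211.3, 193.5, 293.4, 329.2]), (0.76, [463.1, 217.5, 512.0, 308.4]), (0.65, [387.1, 352.5, 432.8, 384.0])]
(array([ 0.61545427, -0.02288361,  0.18665958]), np.float64(959.2274509803921), np.float64(959.2274509803921))
(array([ 0.61878848, -0.18902359,  0.85770919]), np.float64(3240.0), np.float64(3240.0))
[ 0.61572377 -0.02360448  0.01700036] [1.19530941e-03 6.43967617e-01 7.65051472e-01 7.24768803e-04] 5.5 [-0.16  0.25  1.78  0.    1.11 -0.33]
```

View pics/wrist3o.png

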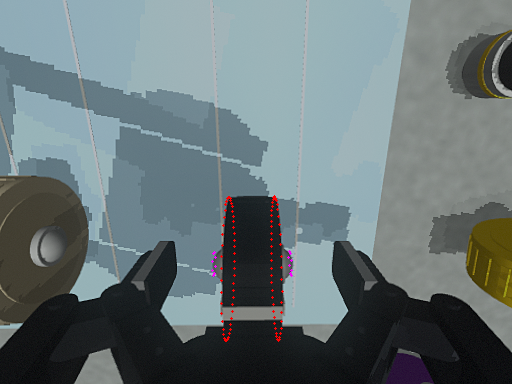

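View pics/scene3.png

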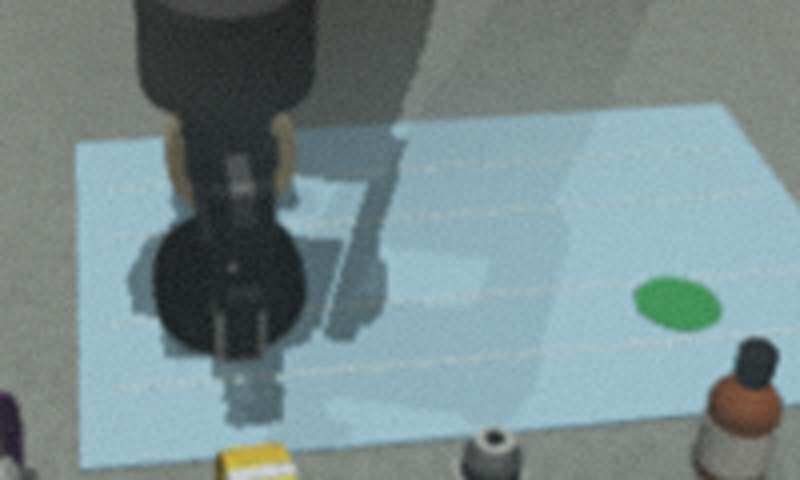

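```bash
python3 -m creep '[[0,0,0,0,0,0.002,0.7],[0,0,0,0,0,0,0.6],[0,0,0,0,0,0,0.55],[0,0,0,0,0,0,0.5],[0,0,0,0,0,0,0.45],[0,0,0,0,0,0,0.4],[0,0,0,0,0,0,0.3],[0,0,0,0,0,0,0.3],[0,0,0,0,0,0,0.3],[0,0,0,0,0,0,0.3]]'; python3 look.py 4 0.6152 -0.0238 0.18
```

```text
time: 6.38
tool_pos: [0.6148, -0.0235, 0.0137]
tool_rot: [0.0, 0.644, 0.765, 0.0]
contact_force: [-0.4, -0.9, 3.2]
gripper_width: 0.459
[(0.89, [472.6, 220.7, 512.0, 311.2]), (0.55, [215.2, 197.8, 293.8, 331.9]), (0.45, [374.1, 370.7, 390.8, 382.7])]
(array([ 0.6552    , -0.16246667,  0.59666667]), np.float64(2626.0), np.float64(2626.0))
(array([ 0.61459581, -0.02284208,  0.1694243 ]), np.float64(1506.7254901960785), np.float64(1506.7254901960785))
[ 0.61478925 -0.02348735  0.01367402] [2.72061215e-04 6.43977193e-01 7.65044627e-01 1.40059048e-04] 6.4833 [-0.16  0.25  1.78 -0.    1.11 -0.33]
```

View pics/wrist4.png

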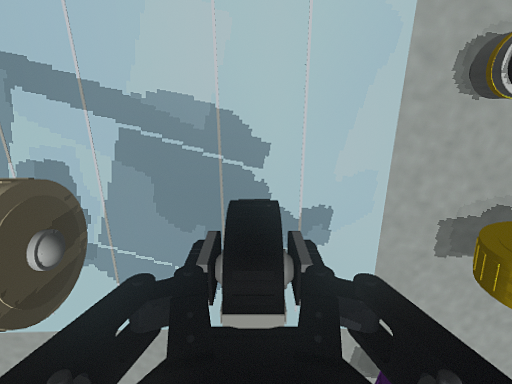

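The wheel is gripped by its hub ends, standing between the pads at about (255,260). I'll start rolling gently.

```bash
python3 -m creep '[[0,0,0,0.003,0,0,0.3],[0,0,0,0.006,0,0,0.3],[0,0,0,0.006,0,0,0.3],[0,0,0,0.006,0,0,0.3],[0,0,0,0.006,0,0,0.3],[0,0,0,0.003,0,0,0.3],[0,0,0,0,0,0,0.3]]'; python3 look.py 5 0.6100 0.0065 0.17 | tail -3
```

```text
time: 7.07
tool_pos: [0.6093, 0.0075, 0.0136]
tool_rot: [-0.0, 0.643, 0.765, 0.0]
contact_force: [-0.7, 0.9, 5.3]
gripper_width: 0.457
(array([0.60915928, 0.00785814, 0.17921123]), np.float64(1478.0117647058823), np.float64(1478.0117647058823))
(array([ 0.65      , -0.13216667,  0.58666667]), np.float64(4045.0), np.float64(4045.0))
[0.60933433 0.00712705 0.01360759] [1.35087808e-05 6.43602647e-01 7.65359799e-01 9.94767748e-05] 7.1667 [-0.11  0.24  1.79  0.    1.11 -0.28]
```

View pics/wrist5.png

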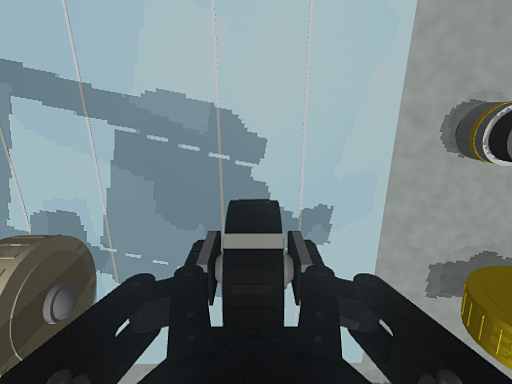

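The white line moved forward on the rim from row 321 to row 240 over 31 mm, so the wheel is rolling. I continue.

```bash
python3 -m creep '[[0,0,0,0.004,0,0,0.3],[0,0,0,0.008,0,0,0.3],[0,0,0,0.01,0,0,0.3],[0,0,0,0.01,0,0,0.3],[0,0,0,0.01,0,0,0.3],[0,0,0,0.01,0,0,0.3],[0,0,0,0.01,0,0,0.3],[0,0,0,0.01,0,0,0.3],[0,0,0,0.008,0,0,0.3],[0,0,0,0.004,0,0,0.3],[0,0,0,0,0,0,0.3]]'; python3 look.py 6 0.595 0.09 0.17 | tail -5
```

```text
time: 8.08
tool_pos: [0.5944, 0.0906, 0.0136]
tool_rot: [-0.0, 0.643, 0.766, -0.0]
contact_force: [-2.1, -1.4, 7.0]
gripper_width: 0.451
[(0.89, [216.2, 199.4, 293.8, 329.6])]
(array([0.59444162, 0.09075433, 0.17597967]), np.float64(1423.6666666666667), np.float64(1423.6666666666667))
green [ 210    0   87   86 6170] [253.16839546  39.26709887] [[0.57528033 0.19952721 0.002     ]]
[0.59452856 0.0899987  0.01359272] [-3.68775624e-04  6.43551490e-01  7.65402701e-01 -2.22050203e-04] 8.1833 [ 0.03  0.23  1.81  0.    1.1  -0.15]
```

View pics/wrist6.png

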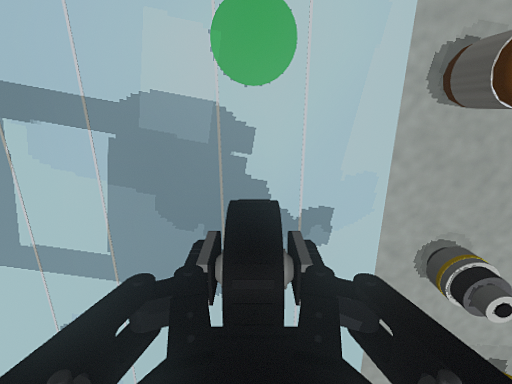

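```bash
python3 -m creep '[[0,0,0,0.004,0,0,0.3],[0,0,0,0.008,0,0,0.3],[0,0,0,0.01,0,0,0.3],[0,0,0,0.01,0,0,0.3],[0,0,0,0.008,0,0,0.3],[0,0,0,0.005,0,0,0.3],[0,0,0,0,0,0,0.3],[0,0,0,0,0,0,0.3]]'; python3 look.py 7 0.588 0.133 0.17 | tail -5
```

```text
time: 8.85
tool_pos: [0.5866, 0.1344, 0.0136]
tool_rot: [-0.001, 0.643, 0.765, -0.0]
contact_force: [-2.8, -1.3, 7.0]
gripper_width: 0.45
[]
green [ 216   87   77   80 4838] [253.9040926  126.98945845] [[0.57530885 0.2007743  0.002     ]]
[0.58661368 0.13414079 0.01356235] [-5.74969941e-04  6.43663922e-01  7.65307938e-01 -4.29666798e-04] 8.95 [ 0.1   0.23  1.81  0.    1.1  -0.07]
```

View pics/wrist7.png

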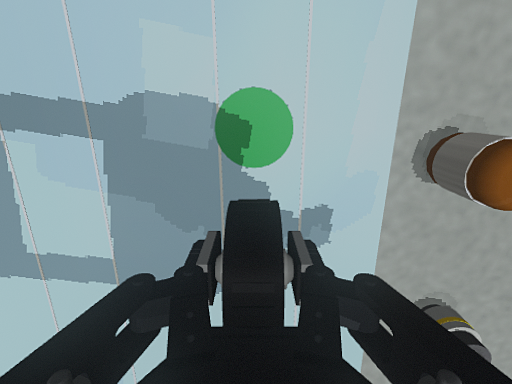

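```bash
python3 -m creep '[[0,0,0,0.004,0,0,0.3],[0,0,0,0.008,0,0,0.3],[0,0,0,0.01,0,0,0.3],[0,0,0,0.01,0,0,0.3],[0,0,0,0.01,0,0,0.3],[0,0,0,0.01,0,0,0.3],[0,0,0,0.009,0,0,0.3],[0,0,0,0.005,0,0,0.3],[0,0,0,0,0,0,0.3],[0,0,0,0,0,0,0.3],[0,0,0,0,0,0,0.3]]'
cat > chk.py <<'E'
from h import *
from plant import manip
import sys
t=sys.argv[1]
for n in["top","scene","wrist"]:
    c=manip.get_calibration(n); im=manip.grab_frame(n)
    r=manip.cut_out("handwheel",n)
    w=proj(c,[.5755,.2,.037])[0]; print(n,w.round(1))
    for q in r:
        b=q["rect"]
        if np.hypot((b[0]+b[2])/2-w[0],(b[1]+b[3])/2-w[1])<40: print(q["confidence"],b,fit([(c,q["pixels"].astype(float))],[.5755,.2,.17])[:2]); break
    k=1 if n=="wrist" else 5
    x,y=int(w[0]),int(w[1])
    if k>1: im=cv2.resize(im[max(0,y-55):y+55,max(0,x-75):x+75],None,fx=k,fy=k,interpolation=cv2.INTER_CUBIC)
    cv2.imwrite(f"pics/{n}{t}.png",im)
s=manip.state();print(s["time"],s["tool_pos"],s["tool_rot"],s["contact_force"])
E
python3 chk.py 8
```

```text
time: 9.87
tool_pos: [0.575, 0.1992, 0.0136]
tool_rot: [-0.001, 0.644, 0.765, -0.001]
contact_force: [-3.9, -1.2, 8.5]
gripper_width: 0.454
top [145.9 218.6]
0.55 [148.6, 209.5, 166.9, 230.5] (array([ 0.57833672,  0.17849254, -0.50009434]), np.float64(458.956862745098))
scene [363.  201.2]
0.71 [341.6, 187.1, 379.7, 217.6] (array([0.57916633, 0.17895791, 1.40119872]), np.float64(167.08235294117645))
wrist [254.3 265.6]
0.67 [213.5, 196.7, 293.1, 332.8] (array([0.5746615 , 0.19975364, 0.16301894]), np.float64(1467.572549019608))
10.1667 [0.57501184 0.19903581 0.01356959] [-8.44001618e-04  6.43763042e-01  7.65224107e-01 -7.06938372e-04] [-2.78870807 -0.76463688  7.56070508]
```

View pics/wrist8.png

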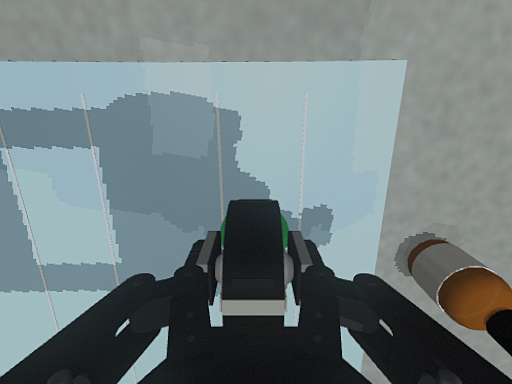

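View pics/scene8.png

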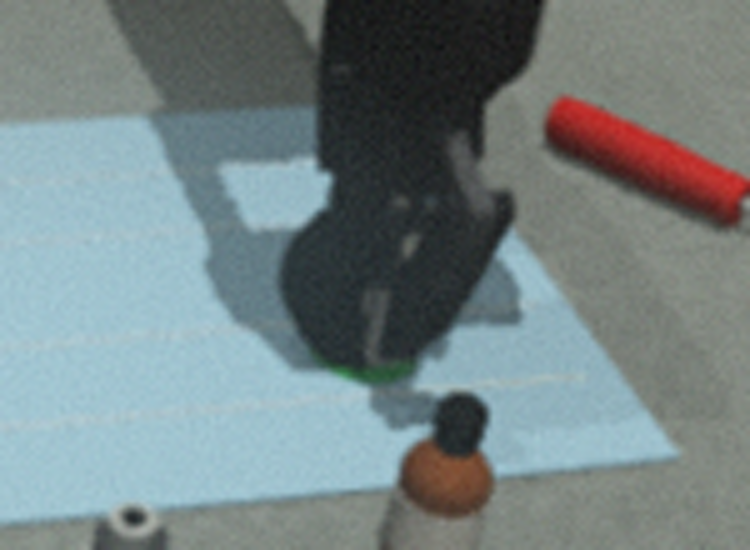

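View pics/top8.png

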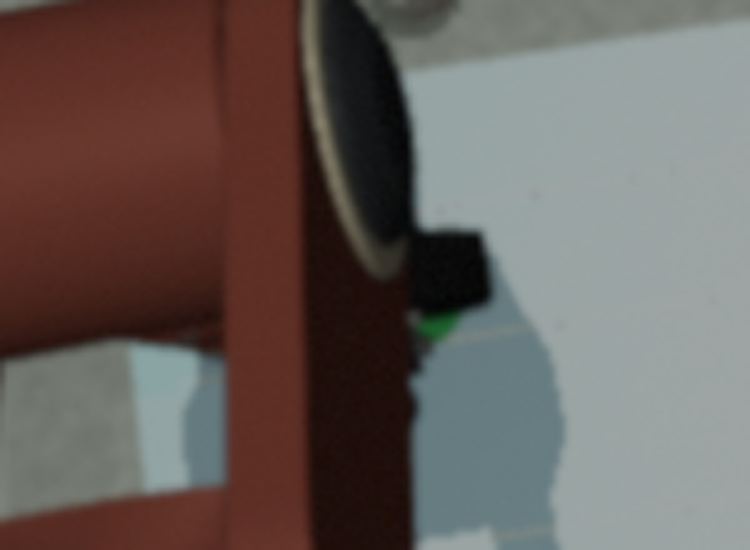

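The white line is back near the top of the rim at about (255,307), after one full turn plus roughly 8°. The green spot shows evenly on both sides of the wheel. I release and then withdraw straight up.

```bash
python3 -m creep '[[0,0,0,0,0,0,0.48],[0,0,0,0,0,0,0.55],[0,0,0,0,0,0,0.65],[0,0,0,0,0,0,0.8],[0,0,0,0,0,0,1],[0,0,0,0,0,0,1],[0,0,0,0,0,0,1],[0,0,0,0,0,0,1]]'; python3 chk.py 9
```

```text
time: 10.83
tool_pos: [0.5761, 0.1982, 0.0132]
tool_rot: [-0.0, 0.644, 0.765, -0.0]
contact_force: [0.4, -0.1, -0.1]
gripper_width: 1.001
top [145.9 218.6]
0.66 [150.4, 209.9, 169.3, 227.8] (array([ 0.5783111 ,  0.1780057 , -0.45448749]), np.float64(431.4470588235294))
scene [363.  201.2]
0.57 [338.4, 186.0, 370.8, 217.4] (array([0.57802698, 0.18444412, 0.86133824]), np.float64(189.39607843137253))
wrist [252.4 264.2]
0.78 [210.6, 196.0, 293.6, 332.0] (array([0.57567565, 0.1990833 , 0.1824311 ]), np.float64(1441.6784313725489))
11.1333 [0.5761503  0.19827584 0.01333023] [1.30796850e-05 6.43969518e-01 7.65051148e-01 1.37427815e-05] [-0.26465953 -0.36691537 -0.49181992]
```

View pics/wrist9.png

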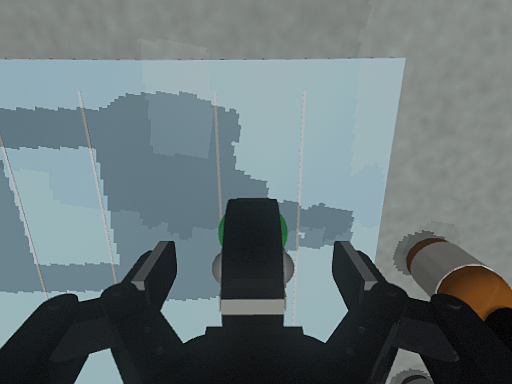

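Released: the wheel stands free between the open fingers. I go straight up.

```bash
python3 -m creep '[[0,0,0,0,0,-0.01,1],[0,0,0,0,0,-0.015,1],[0,0,0,0,0,-0.02,1],[0,0,0,0,0,-0.02,1],[0,0,0,0,0,-0.025,1],[0,0,0,0,0,-0.03,1],[0,0,0,0,0,-0.03,1],[0,0,0,0,0,-0.03,1],[0,0,0,-0.03,0,0,1],[0,0,0,-0.04,0,0,1],[0,0,0,-0.04,0,0,1],[0,0,0,-0.04,0,0,1],[0,0,0,-0.04,0,0,1],[0,0,0,-0.02,0,0,1],[0,0,0,0,0,0,1]]'; python3 chk.py 10
python3 - <<'E'
from h import *
from plant import manip
for n in ["top","scene"]:
    c=manip.get_calibration(n); manip.grab_frame(n); r=manip.cut_out("spare_wheel",n)
    for q in r[:1]: print(n,q["rect"])
E
```

```text
time: 12.38
tool_pos: [0.6125, -0.0128, 0.1943]
tool_rot: [0.001, 0.646, 0.763, -0.0]
contact_force: [0.2, -0.3, 0.1]
gripper_width: 0.998
top [145.9 218.6]
0.87 [123.3, 210.0, 169.6, 234.2] (array([0.57472441, 0.19918269, 0.16162674]), np.float64(51.45882352941176))
scene [363.  201.2]
0.57 [340.9, 181.7, 383.4, 218.0] (array([0.5776787 , 0.19530704, 0.21292237]), np.float64(53.35686274509804))
wrist [253.5 -50.7]
12.6833 [ 0.61176651 -0.00732     0.19349089] [-4.83841244e-05  6.43298363e-01  7.65615574e-01  8.69404777e-05] [-0.29082796 -0.21396518 -0.09165503]
scene [231.1, 161.3, 264.9, 194.9]
```

View pics/wrist10.png

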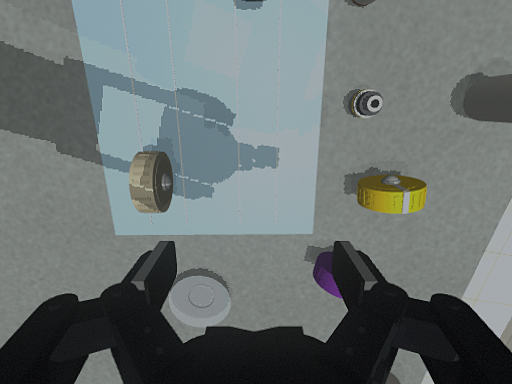

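View pics/scene10.png

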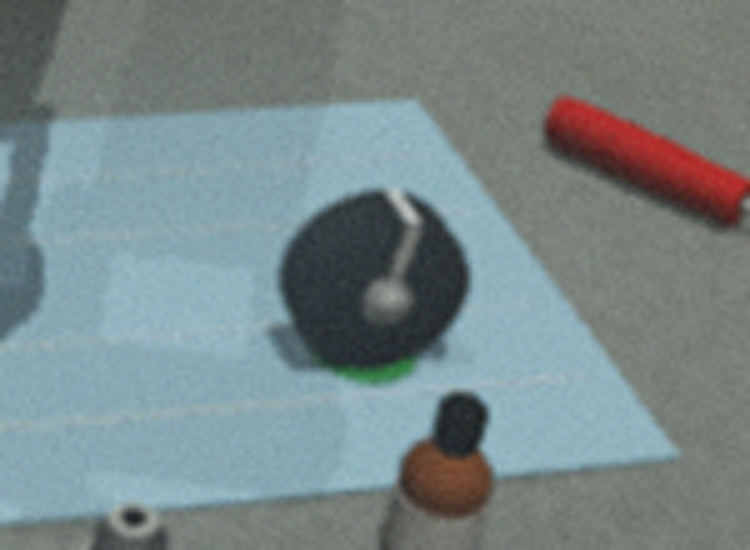

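View pics/top10.png

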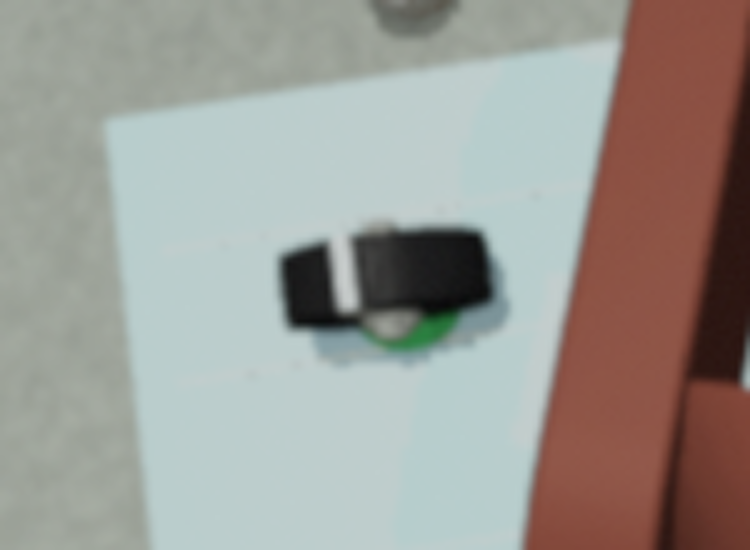

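```bash
python3 -m creep '[[0,0,0,0,0,0,1],[0,0,0,0,0,0,1],[0,0,0,0,0,0,1]]'; python3 -c "
from plant import manip
print(manip.job_done())"
```

```text
time: 13.13
tool_pos: [0.6119, -0.0085, 0.1933]
tool_rot: [-0.0, 0.644, 0.765, -0.0]
contact_force: [-1.0, -0.5, 0.1]
gripper_width: 1.0
the job is handed in; nothing more can be done
None
```

I rolled the black handwheel about 226 mm along the mat to the green spot, let go, and moved the arm clear. I handed the job in at 13.1 s, and the wheel was left standing on its rim over the spot.

- **Rolling:** The white line moved forward on the rim as the wheel went. It finished a little past straight up, which fits one full turn plus about 10°. I didn't raise the wheel, and downward load stayed at about 3 to 8 N while rolling.
- **Position:** The top camera puts the wheel at (0.575, 0.199), about 0.5 mm from the spot's centre. The scene camera disagrees and puts it about 3 mm short; that view gave the looser fits throughout.
- **Cream wheel:** In the scene camera its outline is within 3 pixels of where it was at the start. In the top camera the network didn't report it at the end, so that view gave no second check.

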